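Load the water-filter cartridge through its sprung flap

ROBOT

A 6-joint arm with a two-finger parallel gripper is mounted at the origin on a cart in front of the work surface, level with it; the furniture and walls round the work are solid. World frame = base frame: x ahead of the robot, y to its left, z up, the work surface at z = 0. Lengths are in mm, angles in rad, forces in N, time in s.
With the tool pointing down it reaches from about 275 to 975 mm from the base axis. Payload 8.4 kg.
Tool frame: the origin (TCP) lies on the centre line of the jaws, within the pads' length; the fingertips stand arm.nose_length ahead of it and the grasp point (between the pads) is the TCP (arm.nose_length is the distance from the TCP to the fingertips, in mm); z points along the fingers, y is the line along which they close (so a half turn about z gives the same grasp; the last joint's range is limited). The gripper opens to 92 mm and grips with 3 to 60 N. Pads are 20 mm wide; open, the fingers measure 128 mm over their backs; the gripper's body (75 mm by 189 mm) begins 69 mm behind the grasp point.
Start: joints at [1.27, 0.353, 1.633, -0, 1.155, -0.002], TCP at [183.982, 597.309, 233.583] pointing down, gripper open.
Joint ranges: [-2.63, 2.63], [-0.92, 2.1], [0.06, 2.66], [-1.3, 4.44], [0, 2.69], [-3.02, 3.02]. Speed limits (rad/s): [2.22, 2.22, 2.79, 3.14, 3.14, 3.14].

INTERFACE

Orientations are given as a unit quaternion [x, y, z, w].
In Python, from plant import monitor, cams, arm gives the robot as it stands. The module is installed in compiled form; this text tells all that it offers.
- The arm moves only by the shell command python3 -m pendant FILE [OPENING] [FORCE], which reads ROWS from the file FILE. ROWS is a JSON list of rows, 1 to 8 of them, each of 6 numbers: dx, dy, dz in shares of 80 cm (1.0 is 80 cm), then a rotation vector rx, ry, rz in a scale on which 1.0 is 2 rad; each row is the pose to reach, as a shift and turn from the pose commanded when the command began, along the tool's axes at that moment; what a row does not reach only later rows make up. A row lasts 1/8 s, in which the tool goes at most 62.5 mm and 0.188 rad, less where a joint would pass 70% of its speed; a pose out of reach is approached as far as the arm can. OPENING is the opening from 0.0 (shut) to 1.0 (fully open), set as the command begins (- or left out keeps the last). The fingers move at their own pace and stop on an object; FORCE is the grip in N (left out, the last holds). Time passes only in rows, so rows that do not move let the fingers close. It prints the time, the measured TCP pose, the force, the opening and the grip force at its end. No shift or turn number may pass 1 either way. Input that does not fit is refused with a message, and nothing moves.
- monitor.read_state(): the state, without advancing time (a new reading comes with each control period).
- cams.read_camera(name): name is "side" or "top"; returns the picture (384x512x3 uint8, red, green, blue); there is no depth.
- cams.camera_model(name): a dict with "intrinsics" (3x3 intrinsics, pixels), "k1" (the pictures are not rectified: a ray, as slopes to the right and down, at radius r is drawn at 1 + k1 r^2 times it, then the intrinsics apply), "view" (4x4, takes a point from world to camera coordinates). Camera axes: x right, y down, z forward; pixel columns grow to the right and rows downward; lengths in mm; the calibration is good to about 2 mm. A picture is of the moment at which its call begins. camera_model takes no time and is no camera call.
- arm.hand_in(): hands the job in; it is judged then, once.
The state is a dict: "time_s": time; "joint_positions": joint angles; "joint_vel": joint speeds; "tau": joint torques, N m; "ee_pos": TCP position; "orientation": TCP orientation; "contact_force": force on the tool from outside, world axes, zero at the start; "ft_torque": the same for the moment, N m; "opening": opening from 0.0 (shut) to 1.0 (fully open); "gripper_force": force on a finger pad.
Only numpy, scipy, OpenCV 4.12 (cv2) and the standard library are available. Lean on these libraries where they do the work, as an engineer would, in place of code of your own. Each camera call takes 0.05 s, during which the arm holds its last target. There are 200 camera calls.

TASK

Load the filter cartridge into the water filter: holding it upright by its fin, slide it in through the sprung orange flap, so that the cartridge itself pushes the flap open, and press it against the spring nozzle at the back of the bay with a firm push of about 12 N, held for a moment, never as much as 20 N. Then let go and leave it standing in the bay with the flap swung fully shut behind it. Leave the spice jar, the tumbler and the salt shaker as they stand.

Things in the scene. Friction and masses are not known exactly. Their poses are not given: they have to be found in the camera images.
- cartridge: Loose filter cartridge, about 0.22 kg, upright: white drum 50 mm across, 42 mm high, blue band; on it a blue upright grip fin, 40 mm long (its x), 16 mm thick (its y), from 42 to 102 mm height. Origin: centre of underside; z up. A half turn makes no difference. In the bay keep the fingertips more than 55 mm above its underside, clear of the roof.
- filter_base: Fixed water-filter base; place and yaw vary. Origin: middle of the bay's mouth, at worktop level; x runs into the bay, y to the left looking in, z up. Grey plate 6 mm thick (bay floor: z = 6), x = -80 to 210, 100 mm wide; before x = 0 it is an open apron to set the cartridge on. White walls and roof over x = 0 to 160. The way in is along y = 0.
- bay_roof (a point): Middle of the roof slot's front end (base x = 0, y = 0, z = 57). Roof underside at z = 51 (3 mm above the standing drum), top at 57 (blue trim to 59). The slot, y = -15 to 15, runs the roof's whole length and is open to the front: the fin sticks up through it, the drum does not pass it. Its axes are the base's.
- pocket (a point): Start of the pocket, on the bay's floor (base x = 80, y = 0, z = 6). Clear width of the bay: y = -27 to 39 for the first 65 mm (room for the flap), then a lead-in, and from x = 80 a pocket of y = -27 to 27 (2 mm play each side of the drum). The flap can swing shut behind the cartridge once its centre is beyond x = 77.
- flap (a joint): Angle of the orange flap in the mouth (58 mm long, 40 high, 4 thick; upright hinge at base x = 1, y = 34): 0 = shut across the mouth, grows to 1.55 as it swings inward against the left wall. A spring closes it (0.05 Nm shut, 0.16 Nm open: 1 to 4 N at the cartridge); it cannot swing outward.
- flap_edge (a point): Middle of the flap's free edge, 58 mm from the hinge, 23 mm above the base plate.
- press_unit: White end block at the back of the bay (50 x 84 x 50 mm), fixed to the base; origin: lower edge of its front face, middle (base x = 155, z = 6). A nozzle with a black rubber disc, 32 mm across, points from it at the mouth. At about 5 N the disc begins to yield, then adds 3 N per mm, up to 6 mm to a hard stop; let go, it springs back a few mm.
- nozzle_axis (a point): Point on the nozzle's axis in the end block's front face (base x = 155, z = 30). It does not move with the disc: the disc's resting face stands 13 to 49 mm before it (x = 106 to 142), so it meets the cartridge when the cartridge's centre is at x = 81 to 117. This setting differs every time and must be felt.
- spice_jar: Bystander: spice jar with black cap, 45 mm wide, 105 mm high; origin at the centre of its underside.
- tumbler: Bystander: clear glass tumbler, 76 mm wide, 86 mm high; origin at the centre of its underside.
- salt: Bystander: salt shaker, 44 mm wide, 90 mm high; origin at the centre of its underside.

How it is judged:
By the outcome, as a careful person would: the job done as asked, in the order asked, and still so for the second after the job is handed in, with the robot touching nothing.
It also fails if it takes over 58 s, if anything falls off the work surface, if the arm or the gripper's body presses on something with over 40 N, if the wrist force passes 120 N, or if a joint passes its speed limit or range.

## Working session

There is one attempt and no reset: what is moved stays moved. The work goes in short steps, Python scripts to look and compute and a shell command to move; the robot and the scene stay as the last step left them, time stands still between calls to the robot, and variables do not carry over. Pictures are saved under pics/ and viewed, at most 10 in all, crops included, and the job is handed in when it is done.

```bash
mkdir -p pics; python3 - <<'E'
from plant import monitor,cams,arm
import cv2,numpy as np
print(arm.nose_length); s=monitor.read_state(); print(s['ee_pos'],s['orientation'],s['contact_force'],s['opening'])
for n in('side','top'):
    im=cams.read_camera(n); cv2.imwrite(f'pics/{n}0.png',im[:,:,::-1]); m=cams.camera_model(n); print(n,np.round(m['intrinsics'],1).tolist(),m['k1'],np.round(m['view'],3).tolist())
E
```

```text
19.0
[183.85406145 596.86627062 232.8699072 ] [ 1.48839436e-01  9.88861150e-01 -6.61537965e-04 -1.04983204e-04] [ 0.03417055  0.3279626  -0.53220289] 1.0004304030912599
side [[364.7, 0.0, 251.4], [0.0, 364.7, 194.8], [0.0, 0.0, 1.0]] 0.006016156997484234 [[0.128, -0.992, -0.008, -61.525], [-0.857, -0.106, -0.504, 495.97], [0.499, 0.072, -0.864, 905.71], [0.0, 0.0, 0.0, 1.0]]
top [[346.7, 0.0, 252.1], [0.0, 346.7, 185.8], [0.0, 0.0, 1.0]] -0.09639987438558427 [[-0.026, -0.999, -0.028, 46.689], [-0.981, 0.031, -0.193, 536.802], [0.194, 0.023, -0.981, 968.294], [0.0, 0.0, 0.0, 1.0]]
```

View pics/side0.png

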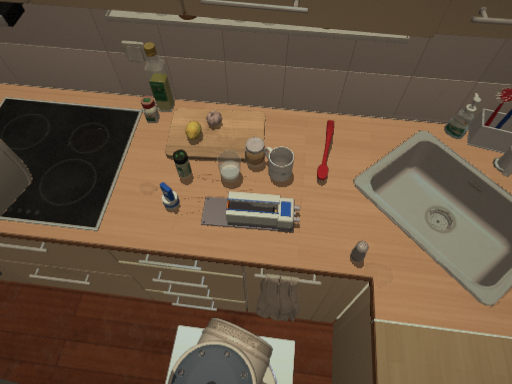

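View pics/top0.png

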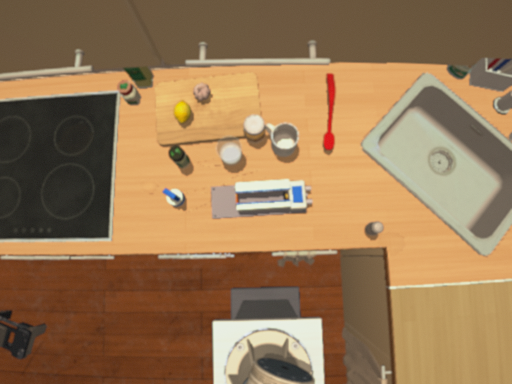

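The side view shows the cartridge at about (170,197), the base from its apron at (215,212) to the end block at (298,215), the jar at (182,163) and the tumbler at (230,167). In the top view the cartridge is at (174,197) and the base at (212–308,197). I'll enlarge both to measure.

```bash
python3 - <<'E'
import cv2,numpy as np
a=cv2.imread('pics/side0.png')[172:237,150:305]; b=cv2.imread('pics/top0.png')[172:222,155:315]
r=lambda i:cv2.resize(i,None,fx=5,fy=5,interpolation=cv2.INTER_CUBIC)
a=r(a);b=r(b);w=800
p=lambda i:cv2.copyMakeBorder(i,0,0,0,w-i.shape[1],0)
cv2.imwrite('pics/z.png',np.vstack([p(a),p(b)]))
E
```

```text
(no output)
```

View pics/z.png

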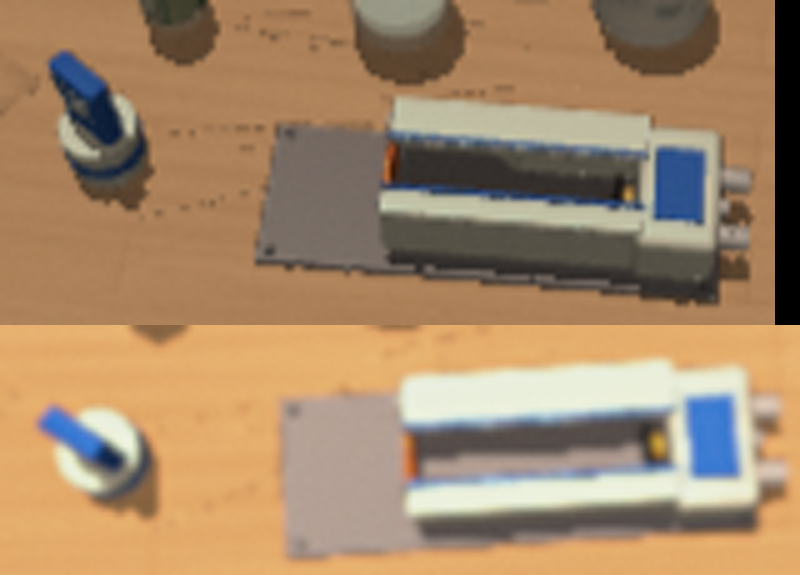

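The zoom shows the fin top running from about (45,415) to (115,460) in the top crop. The apron corners, roof trims and blue block panel are clear in both crops, and the orange flap edge is at the mouth. Next I'll triangulate.

```bash
cat > h.py <<'E'
import numpy as np,cv2
from plant import monitor,cams,arm
M={n:cams.camera_model(n) for n in('side','top')}
def ray(n,p):
    m=M[n];K=np.array(m['intrinsics']);V=np.array(m['view']);k=m['k1']
    D=np.array([k,0,0,0,0.])
    q=cv2.undistortPoints(np.array([[p]],float),K,D)[0,0]
    R=V[:3,:3];d=R.T@np.array([q[0],q[1],1]);return -R.T@V[:3,3],d/np.linalg.norm(d)
def onz(n,p,z):
    c,d=ray(n,p);return c+d*(z-c[2])/d[2]
def tri(ps,pt):
    A=np.zeros((3,3));b=np.zeros(3);L=[ray('side',ps),ray('top',pt)]
    for c,d in L:
        P=np.eye(3)-np.outer(d,d);A+=P;b+=P@c
    x=np.linalg.solve(A,b);return x,[float(np.linalg.norm((np.eye(3)-np.outer(d,d))@(x-c))) for c,d in L]
E
python3 - <<'E'
from h import *
np.set_printoptions(precision=1,suppress=True)
S=lambda u,v:((u+.5)/5-.5+150,(v+.5)/5-.5+172)
T=lambda u,v:((u+.5)/5-.5+155,(v-325+.5)/5-.5+172)
print(ray('side',(0,0))[0],ray('top',(0,0))[0])
for nm,s,t,z in [('apronBL',(278,125),(281,400),6),('apronFL',(258,262),(290,557),6),
 ('pan1',(656,148),(687,397),58),('pan2',(705,150),(733,395),58),('pan3',(703,222),(741,474),58),('pan4',(655,218),(692,479),58),
 ('roofL',(396,97),(402,378),57),('roofR',(381,213),(409,516),57),('trimLfront',(388,133),(409,430),59),('trimRfront',(384,189),(412,486),59),('trimLback',(650,153),(670,415),59),('trimRback',(645,206),(677,470),59),
 ('finA',(52,60),(40,420),102),('finB',(66,52),(52,406),102)]:
    x,e=tri(S(*s),T(*t)); print(nm,x,np.array(e[:1]),'plane',z,onz('side',S(*s),z)[:2],onz('top',T(*t),z)[:2])
for n in('side','top'):
    im=cv2.imread(f'pics/{n}0.png'); h=cv2.cvtColor(im,cv2.COLOR_BGR2HSV)
    m=cv2.inRange(h,(100,120,60),(130,255,255)); 
    k,l,st,c=cv2.connectedComponentsWithStats(m)
    for i in range(1,k):
        if st[i,4]>8 and 150<c[i][0]<310 and 170<c[i][1]<230: print(n,st[i],c[i],cv2.minAreaRect(np.argwhere(l==i)[:,::-1].astype(np.float32)))
    y0,x0=(178,156) if n=='side' else (185,158)
    for y in range(y0,y0+26): print(' '.join('%3d'%h[y,x,2] if m[y,x] else ('WWW' if h[y,x,1]<70 and h[y,x,2]>110 else ' . ') for x in range(x0,x0+28)))
E
```

```text
[ -18.8  -73.2 1031.7] [ 339.9    8.1 1054.7]
apronBL [548.9 160.4   4.9] [0.2] plane 6 [548.3 160. ] [548.6 160.5]
apronFL [451.6 155.2   1.8] [0.8] plane 6 [449.9 153.5] [451.  155.4]
pan1 [532.6 -85.   57.3] [0.4] plane 58 [532.1 -84.6] [532.6 -85.4]
pan2 [ 532.7 -113.2   60.3] [1.2] plane 58 [ 534.4 -114.4] [ 532.9 -112.3]
pan3 [ 487.  -116.1   53.7] [1.] plane 58 [ 485.1 -116.9] [ 486.1 -114.5]
pan4 [484.5 -87.2  56.8] [1.1] plane 58 [484.2 -88.2] [484.1 -86. ]
roofL [550.1  80.6  54.7] [1.] plane 57 [549.   79.2] [549.4  81.4]
roofR [468.1  77.1  55.6] [1.7] plane 57 [467.7  75.2] [467.6  78.7]
trimLfront [515.8  77.4  70. ] [0.5] plane 59 [521.8  79.7] [517.9  77.7]
trimRfront [485.5  76.7  54. ] [0.2] plane 59 [483.   75.8] [484.8  76.5]
trimLback [520.9 -77.6  69.2] [3.7] plane 59 [527.6 -81.3] [522.  -74.9]
trimRback [489.8 -79.4  60.2] [2.1] plane 59 [491.  -81.5] [489.5 -77.4]
finA [522.3 282.8 102.8] [1.1] plane 102 [522.9 282. ] [522.3 284.2]
finB [530.8 277.1  99.6] [1.1] plane 102 [529.5 275. ] [530.1 277.5]
side [160 183  11  15  60] [165.3 188. ] ((166.0735321044922
[... 5802 characters left out ...]
   .   .   .   .   .   .   . 
 .   .   .   .   .   .   .   .   .   .   .   .   .   .   .  WWW WWW WWW WWW  .   .   .   .   .   .   .   .   . 
 .   .   .   .   .   .   .   .   .   .   .   .   .   .   .   .   .   .   .   .   .   .   .   .   .   .   .   . 
 .   .   .   .   .   .   .   .   .   .   .   .   .   .   .   .   .   .   .   .   .   .   .   .   .   .   .   . 
 .   .   .   .   .   .   .   .   .   .   .   .   .   .   .   .   .   .   .   .   .   .   .   .   .   .   .   . 
 .   .   .   .   .   .   .   .   .   .   .   .   .   .   .   .   .   .   .   .   .   .   .   .   .   .   .   . 
 .   .   .   .   .   .   .   .   .   .   .   .   .   .   .   .   .   .   .   .   .   .   .   .   .   .   .   .
```

```bash
python3 - <<'E'
from h import *
np.set_printoptions(precision=2,suppress=True)
def trims(n,x0,x1,bands,z):
    im=cv2.imread(f'pics/{n}0.png').astype(float); bl=np.clip(im[:,:,0]-im[:,:,2],0,None)
    out=[]
    for (a0,a1) in bands: # row at x0,x1
        P=[]
        for x in range(x0,x1):
            r=a0+(a1-a0)*(x-x0)/(x1-x0); rr=np.arange(int(round(r))-3,int(round(r))+4); w=np.clip(bl[rr,x]-8,0,None)
            if w.sum()>20: P.append(onz(n,(x,(rr*w).sum()/w.sum()),z)[:2])
        P=np.array(P); 
        f=np.polyfit(P[:,1],P[:,0],1); r=P[:,0]-np.polyval(f,P[:,1]); k=abs(r)<2*r.std()+.3; f=np.polyfit(P[k,1],P[k,0],1)
        print(n,'x=%.2f at y=79, %.2f at y=0, %.2f at y=-79 slope %.4f'%(*np.polyval(f,[79,0,-79]),f[0]),len(P),P[:,1].max(),P[:,1].min(),r.std()); out.append(f)
trims('side',232,278,[(199.3,202.3),(209.8,212.8)],58)
trims('top',239,288,[(192.8,190.2),(204,201.2)],58)
C={}
for n,t in(('side',118),('top',180)):
    im=cv2.imread(f'pics/{n}0.png');h=cv2.cvtColor(im,cv2.COLOR_BGR2HSV)
    m=cv2.inRange(h,(100,120,t),(130,255,255));m[:,:155]=0;m[:,185:]=0;m[:170]=0;m[230:]=0
    r=cv2.minAreaRect(np.argwhere(m)[:,::-1].astype(np.float32));q=cv2.boxPoints(r)
    p=np.argwhere(m)[:,::-1].mean(0);C[n]=p
    W=np.array([onz(n,a,102)[:2] for a in q]);print(n,r,p,onz(n,p,102),onz(n,r[0],102));print(W)
    A=np.array([onz(n,a,102)[:2] for a in np.argwhere(m)[:,::-1]]);u,s,v=np.linalg.svd(A-A.mean(0));print('dir',v[0],np.arctan2(v[0,1],v[0,0]),np.ptp((A-A.mean(0))@v.T,axis=0))
print(tri(C['side'],C['top']))
# drum top circle, top view
im=cv2.imread('pics/top0.png');h=cv2.cvtColor(im,cv2.COLOR_BGR2HSV)
m=cv2.inRange(h,(0,0,185),(180,75,255));m[:,:155]=0;m[:,185:]=0;m[:180]=0;m[:,:165]=0;m[230:]=0
hull=cv2.convexHull(np.argwhere(m)[:,::-1].astype(np.float32));c,r=cv2.minEnclosingCircle(hull);print('drum',c,r,onz('top',c,42))
E
```

```text
side x=521.64 at y=79, 524.34 at y=0, 527.04 at y=-79 slope -0.0342 35 64.8011572461806 -73.41600887483418 0.3554517165400581
side x=486.45 at y=79, 489.11 at y=0, 491.76 at y=-79 slope -0.0336 44 59.34713100717363 -76.74910116129021 0.34568894980987896
top x=520.17 at y=79, 522.79 at y=0, 525.42 at y=-79 slope -0.0332 49 70.0759931603115 -70.41998520206218 0.3147044266655183
top x=485.60 at y=79, 488.59 at y=0, 491.57 at y=-79 slope -0.0378 49 70.72187623508806 -68.90104098498458 0.290245358438647
side ((164.62295532226562, 186.3524627685547), (10.114913940429688, 3.841106414794922), 39.80556869506836) [164.78 186.55] [514.49 265.12 102.  ] [515.12 265.74 102.  ]
[[519.3  282.57]
 [530.45 277.85]
 [510.96 249.02]
 [500.02 253.83]]
dir [-0.55 -0.84] -2.1475481285528124 [33.95 12.01]
top ((168.97296142578125, 193.33782958984375), (10.811030387878418, 3.6036770343780518), 35.53767776489258) [169.   193.41] [513.62 265.59 102.  ] [513.85 265.67 102.  ]
[[519.13 281.47]
 [527.41 275.62]
 [508.58 249.95]
 [500.38 255.8 ]]
dir [-0.57 -0.82] -2.1724538321983964 [31.81 10.1 ]
(array([513.32, 264.73, 103.99]), [0.3208186948169709, 0.3208186948169018])
drum (174.0, 196.5) 8.321758270263672 [514.72 266.38  42.  ]
```

The measurements agree: the cartridge is at about (514, 265.5), its fin top at z≈103 (text says 102), with fin direction 0.98 rad. The bay axis runs through (503.5, 78.5), heading −1.536. Moving above the cartridge now.

The manual's scale: shifts go in shares of 80 cm and turns go in shares of 2 rad. Converting my numbers, -413 mm is -0.5163, -370 mm is -0.4625, 1.44 rad is 0.72.

```bash
cat > d.py <<'E'
import sys,numpy as np
from scipy.spatial.transform import Rotation as R
from plant import monitor
# target x y z, tool-y heading -> shift/turn in tool axes
s=monitor.read_state();x,y,z,a=map(float,sys.argv[1:5]);r=R.from_quat(s['orientation'])
ty=np.array([np.cos(a),np.sin(a),0]);tz=np.array([0,0,-1.]);t=R.from_matrix(np.c_[np.cross(ty,tz),ty,tz])
np.set_printoptions(precision=3,suppress=True)
print('shift',r.inv().apply(np.array([x,y,z])-s['ee_pos']),'turn',(r.inv()*t).as_rotvec(),'| pos',s['ee_pos'],'F',s['contact_force'],'t',s['time_s'],'open',s['opening'],'j',s['joint_positions'])
E
echo '[[-0.05,-0.025,0,0,0,0.09],[-0.1188,-0.0625,0,0,0,0.18],[-0.1875,-0.1,0,0,0,0.27],[-0.2563,-0.1375,0,0,0,0.36],[-0.325,-0.175,0,0,0,0.45],[-0.3938,-0.2125,0,0,0,0.54],[-0.4625,-0.2438,0,0,0,0.63],[-0.5163,-0.275,0,0,0,0.72]]' > m.json && python3 -m pendant m.json 0.6
python3 d.py 514 265.5 140 -0.59
```

```text
time_s: 1.1
ee_pos: [515.4, 263.6, 233.4]
orientation: [0.766, 0.643, -0.0, 0.0]
contact_force: [0.5, 0.5, -0.4]
opening: 0.6
gripper_force: 0.0
shift [ 1.613 -1.689 93.388] turn [0.    0.    0.415] | pos [515.385 263.629 233.388] F [ 0.484  0.46  -0.358] t 1.1 open 0.5996643963991884 j [ 0.47   0.282  1.734 -0.     1.125  0.645]
```

In the tool's units: 93 mm is 0.1163, 80 mm is 0.1, 0.415 rad is 0.2075.

```bash
echo '[[0.0013,-0.0013,0.025,0,0,0.09],[0.0019,-0.0019,0.0625,0,0,0.18],[0.002,-0.0021,0.1,0,0,0.2075],[0.002,-0.0021,0.1163,0,0,0.2075],[0.002,-0.0021,0.1163,0,0,0.2075]]' > m.json && python3 -m pendant m.json 0.6
python3 d.py 514 265.5 78 -0.59
python3 - <<'E'
from h import *
o=[]
for n,(a,b,c,d) in(('side',(150,215,120,200)),('top',(165,225,130,210))):
    im=cams.read_camera(n)[a:b,c:d,::-1]; o.append(cv2.resize(im,(560,int((b-a)*7*.64)) if 0 else (400,300),interpolation=cv2.INTER_CUBIC))
cv2.imwrite('pics/g.png',np.hstack(o))
E
```

```text
time_s: 1.72
ee_pos: [512.0, 267.2, 139.9]
orientation: [0.88, 0.475, -0.001, -0.0]
contact_force: [-0.3, 0.4, 0.6]
opening: 0.602
gripper_force: 0.0
shift [-0.213  2.599 61.941] turn [-0.001  0.002  0.008] | pos [512.041 267.157 139.943] F [-0.255  0.393  0.567] t 1.725 open 0.6018107704810973 j [ 0.478  0.387  1.817 -0.     0.939  1.06 ]
```

View pics/g.png

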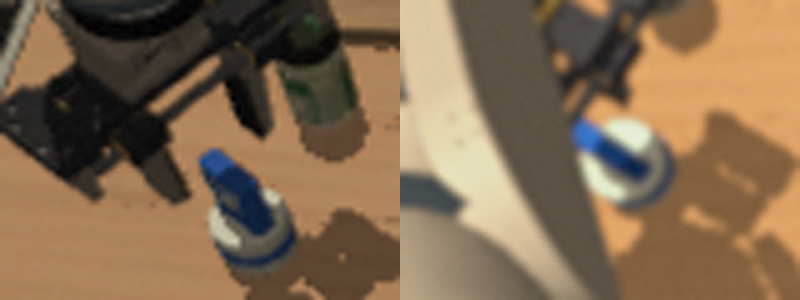

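The side crop shows the open fingers straddling the fin line, and the top crop shows the drum at about (630,163), clear of the jar. Descending with the 2.6 mm correction, then gripping.

In the tool's units: 62 mm is 0.0775, 2.6 mm is 0.0033.

```bash
echo '[[0,0.0033,0.0313,0,0,0],[0,0.0033,0.0625,0,0,0],[0,0.0033,0.0775,0,0,0],[0,0.0033,0.0775,0,0,0]]' > m.json && python3 -m pendant m.json 0.6
python3 d.py 514 265.5 78 -0.59
echo '[[0,0,0,0,0,0],[0,0,0,0,0,0],[0,0,0,0,0,0],[0,0,0,0,0,0],[0,0,0,0,0,0],[0,0,0,0,0,0]]' > m.json && python3 -m pendant m.json 0.05 50
python3 d.py 514 265.5 78 -0.59
```

```text
time_s: 2.33
ee_pos: [514.7, 266.0, 78.7]
orientation: [0.88, 0.474, -0.0, -0.0]
contact_force: [0.3, 0.3, 0.2]
opening: 0.599
gripper_force: 0.0
shift [-0.774 -0.307  0.721] turn [-0.     0.     0.007] | pos [514.682 265.977  78.721] F [0.251 0.335 0.247] t 2.325 open 0.5987977470807989 j [ 0.474  0.473  1.851 -0.     0.818  1.057]
time_s: 3.08
ee_pos: [514.6, 265.8, 78.5]
orientation: [0.88, 0.474, -0.0, -0.0]
contact_force: [-0.5, -0.1, 0.1]
opening: 0.171
gripper_force: 50.0
shift [-0.603 -0.296  0.522] turn [-0.     0.     0.007] | pos [514.579 265.84   78.521] F [-0.468 -0.132  0.131] t 3.075 open 0.1712467977276812 j [0.474 0.473 1.851 0.    0.818 1.057]
```

In the tool's units: -45 mm is -0.0563, -35 mm is -0.0438.

```bash
echo '[[0,0,-0.0188,0,0,0],[0,0,-0.0438,0,0,0],[0,0,-0.0563,0,0,0],[0,0,-0.0563,0,0,0]]' > m.json && python3 -m pendant m.json
python3 d.py 501.9 123.5 118 0.035
```

```text
time_s: 3.58
ee_pos: [515.2, 266.2, 124.7]
orientation: [0.88, 0.474, 0.001, 0.0]
contact_force: [-0.2, -0.6, -3.1]
opening: 0.173
gripper_force: 50.0
shift [-126.463   67.416    6.527] turn [ 0.001 -0.001 -0.618] | pos [515.232 266.182 124.674] F [-0.214 -0.615 -3.09 ] t 3.575 open 0.1734118891526175 j [ 0.474  0.408  1.825 -0.     0.906  1.057]
```

In the tool's units: -126 mm is -0.1575, 67.4 mm is 0.0843, -0.618 rad is -0.309.

```bash
echo '[[-0.025,0.0125,0,0,0,-0.05],[-0.0625,0.0325,0,0,0,-0.125],[-0.1063,0.0563,0,0,0,-0.21],[-0.14,0.075,0,0,0,-0.275],[-0.1575,0.0843,0,0,0,-0.309],[-0.1575,0.0843,0.0188,0,0,-0.309],[-0.1575,0.0843,0.0313,0,0,-0.309],[-0.1575,0.0843,0.0313,0,0,-0.309]]' > m.json && python3 -m pendant m.json
python3 d.py 501.9 123.5 84.5 0.035
python3 - <<'E'
from h import *
o=[]
for n,(a,b,c,d) in(('side',(165,240,150,250)),('top',(160,235,150,250))):
    im=cams.read_camera(n)[:,:,::-1]; cv2.imwrite(f'pics/{n}1.png',im); o.append(cv2.resize(im[a:b,c:d],(400,300),interpolation=cv2.INTER_CUBIC))
cv2.imwrite('pics/g2.png',np.hstack(o))
E
```

```text
time_s: 4.58
ee_pos: [500.7, 124.1, 97.1]
orientation: [0.695, 0.719, -0.001, -0.001]
contact_force: [-0.1, 0.4, -1.8]
opening: 0.166
gripper_force: 50.0
shift [-0.627  1.216 12.603] turn [-0.002  0.    -0.   ] | pos [500.694 124.09   97.106] F [-0.076  0.41  -1.77 ] t 4.575 open 0.16627332570785672 j [0.24  0.366 1.977 0.    0.801 0.205]
```

View pics/g2.png

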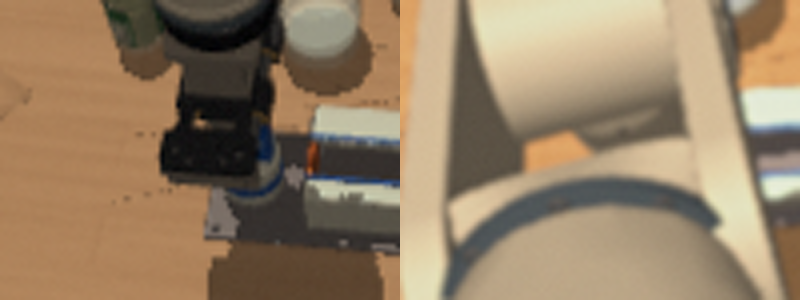

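The side crop shows the cartridge upright over the apron at about (255,170), in line with the slot; in the top crop the arm hides it. I'll lower it to feel for the plate.

In the tool's units: 10 mm is 0.0125, 6 mm is 0.0075.

```bash
echo '[[-0.0008,0.0015,0.0075,0,0,0],[-0.0008,0.0015,0.0125,0,0,0],[-0.0008,0.0015,0.0125,0,0,0],[-0.0008,0.0015,0.0125,0,0,0]]' > m.json && python3 -m pendant m.json
echo '[[0,0,0.0013,0,0,0],[0,0,0.0013,0,0,0]]' > m.json && python3 -m pendant m.json
echo '[[0,0,0.0009,0,0,0],[0,0,0.0009,0,0,0]]' > m.json && python3 -m pendant m.json
echo '[[0,0,0.0009,0,0,0],[0,0,0.0009,0,0,0]]' > m.json && python3 -m pendant m.json
python3 d.py 501.9 123.5 84.5 0.035
```

```text
time_s: 5.18
ee_pos: [502.9, 123.1, 88.7]
orientation: [0.695, 0.719, 0.0, 0.0]
contact_force: [0.5, -0.7, -1.7]
opening: 0.174
gripper_force: 50.0
time_s: 5.42
ee_pos: [502.8, 123.1, 87.6]
orientation: [0.695, 0.719, 0.0, 0.0]
contact_force: [-0.6, 0.1, -1.8]
opening: 0.177
gripper_force: 50.0
time_s: 5.68
ee_pos: [502.8, 123.0, 86.8]
orientation: [0.695, 0.719, -0.0, -0.0]
contact_force: [0.8, -0.5, -1.5]
opening: 0.171
gripper_force: 50.0
time_s: 5.92
ee_pos: [502.8, 123.1, 86.1]
orientation: [0.695, 0.719, -0.0, -0.0]
contact_force: [0.6, -0.9, -1.6]
opening: 0.172
gripper_force: 50.0
shift [ 0.479 -0.842  1.636] turn [-0.  0. -0.] | pos [502.758 123.051  86.136] F [ 0.614 -0.916 -1.647] t 5.925 open 0.17174050653509432 j [ 0.237  0.385  1.981 -0.     0.775  0.202]
```

In the tool's units: -0.8 mm is -0.001, 0.6 mm is 0.0008.

```bash
echo '[[0,-0.001,0.0008,0,0,0],[0,-0.001,0.0008,0,0,0]]' > m.json && python3 -m pendant m.json
echo '[[0,0,0.0006,0,0,0],[0,0,0.0006,0,0,0]]' > m.json && python3 -m pendant m.json
echo '[[0,0,0.0006,0,0,0],[0,0,0.0006,0,0,0]]' > m.json && python3 -m pendant m.json
echo '[[0,0,0.0006,0,0,0],[0,0,0.0006,0,0,0]]' > m.json && python3 -m pendant m.json
python3 d.py 501.9 123.5 84.5 0.035
```

```text
time_s: 6.18
ee_pos: [501.9, 123.0, 85.5]
orientation: [0.695, 0.719, -0.0, -0.0]
contact_force: [-0.3, -0.2, -1.5]
opening: 0.169
gripper_force: 50.0
time_s: 6.42
ee_pos: [502.0, 123.0, 85.0]
orientation: [0.695, 0.719, -0.0, -0.0]
contact_force: [0.4, -0.2, -1.1]
opening: 0.171
gripper_force: 50.0
time_s: 6.68
ee_pos: [502.0, 123.0, 84.5]
orientation: [0.695, 0.719, -0.0, -0.0]
contact_force: [0.0, -0.2, -1.4]
opening: 0.169
gripper_force: 50.0
time_s: 6.92
ee_pos: [502.1, 123.0, 84.5]
orientation: [0.695, 0.719, 0.0, 0.0]
contact_force: [-1.4, 0.1, 4.5]
opening: 0.171
gripper_force: 50.0
shift [ 0.477 -0.156 -0.008] turn [ 0. -0. -0.] | pos [502.072 123.029  84.492] F [-1.428  0.079  4.476] t 6.925 open 0.17056703119630404 j [ 0.237  0.387  1.984 -0.     0.771  0.202]
```

In the tool's units: -30 mm is -0.0375, -25 mm is -0.0313.

```bash
echo '[[0,0,-0.001,0,0,0],[-0.0063,0,-0.001,0,0,0],[-0.0125,0,-0.001,0,0,0],[-0.0188,0,-0.001,0,0,0],[-0.025,0,-0.001,0,0,0],[-0.0313,0,-0.001,0,0,0],[-0.0375,0,-0.001,0,0,0],[-0.0375,0,-0.001,0,0,0]]' > m.json && python3 -m pendant m.json
echo '[[-0.0063,0,0,0,0,0],[-0.0125,0,0,0,0,0],[-0.0188,0,0,0,0,0],[-0.025,0,0,0,0,0],[-0.0313,0,0,0,0,0],[-0.0375,0,0,0,0,0],[-0.0375,0,0,0,0,0]]' > m.json && python3 -m pendant m.json
python3 d.py 505 35 85.3 0.035
```

```text
time_s: 7.92
ee_pos: [503.1, 92.9, 85.0]
orientation: [0.695, 0.719, 0.0, -0.0]
contact_force: [0.2, 2.5, -0.4]
opening: 0.173
gripper_force: 50.0
time_s: 8.8
ee_pos: [503.6, 62.5, 84.7]
orientation: [0.695, 0.719, -0.001, -0.0]
contact_force: [-2.9, 0.8, -1.4]
opening: 0.175
gripper_force: 50.0
shift [-27.512   0.477  -0.57 ] turn [-0.001  0.001 -0.   ] | pos [503.565  62.479  84.717] F [-2.874  0.756 -1.373] t 8.8 open 0.17460078601061502 j [ 0.121  0.375  2.003 -0.001  0.765  0.086]
```

In the tool's units: -28 mm is -0.035, -24 mm is -0.03.

```bash
echo '[[-0.005,0.0003,-0.0005,0,0,0],[-0.01,0.0005,-0.0005,0,0,0],[-0.015,0.0005,-0.0005,0,0,0],[-0.02,0.0005,-0.0005,0,0,0],[-0.025,0.0005,-0.0005,0,0,0],[-0.03,0.0005,-0.0005,0,0,0],[-0.035,0.0005,-0.0005,0,0,0],[-0.035,0.0005,-0.0005,0,0,0]]' > m.json && python3 -m pendant m.json
echo '[[-0.0038,0,0,0,0,0],[-0.0075,0,0,0,0,0],[-0.0113,0,0,0,0,0],[-0.015,0,0,0,0,0],[-0.0188,0,0,0,0,0],[-0.0188,0,0,0,0,0]]' > m.json && python3 -m pendant m.json
python3 d.py 506 18 85.3 0.035
```

```text
time_s: 9.8
ee_pos: [505.4, 34.6, 85.3]
orientation: [0.695, 0.719, -0.0, 0.0]
contact_force: [-3.3, -0.9, -2.1]
opening: 0.17
gripper_force: 50.0
time_s: 10.55
ee_pos: [506.0, 19.6, 85.3]
orientation: [0.695, 0.719, -0.0, 0.0]
contact_force: [-3.2, -1.5, -1.5]
opening: 0.17
gripper_force: 50.0
shift [-1.627 -0.017 -0.01 ] turn [-0.  0. -0.] | pos [505.96   19.627  85.289] F [-3.155 -1.532 -1.526] t 10.55 open 0.1697121098046563 j [ 0.036  0.372  2.005 -0.001  0.764  0.002]
```

In the tool's units: -17 mm is -0.0213, -15 mm is -0.0188.

```bash
echo '[[-0.0038,0,0,0,0,0],[-0.0075,0,0,0,0,0],[-0.0113,0,0,0,0,0],[-0.015,0,0,0,0,0],[-0.0188,0,0,0,0,0],[-0.0213,0,0,0,0,0],[-0.0213,0,0,0,0,0]]' > m.json && python3 -m pendant m.json
echo '[[-0.0013,0,0,0,0,0],[-0.0025,0,0,0,0,0],[-0.0038,0,0,0,0,0],[-0.0038,0,0,0,0,0]]' > m.json && python3 -m pendant m.json
echo '[[-0.0013,0,0,0,0,0],[-0.0025,0,0,0,0,0],[-0.0038,0,0,0,0,0],[-0.0038,0,0,0,0,0]]' > m.json && python3 -m pendant m.json
python3 d.py 506.5 -4 85.3 0.035
```

```text
time_s: 11.42
ee_pos: [506.5, 2.7, 85.3]
orientation: [0.695, 0.719, -0.0, 0.0]
contact_force: [-3.3, -3.6, -0.2]
opening: 0.17
gripper_force: 50.0
time_s: 11.92
ee_pos: [507.8, 0.3, 85.6]
orientation: [0.695, 0.719, 0.001, 0.001]
contact_force: [-0.3, 0.5, -2.0]
opening: 0.17
gripper_force: 50.0
time_s: 12.42
ee_pos: [506.9, -2.9, 85.3]
orientation: [0.695, 0.719, 0.0, 0.0]
contact_force: [0.5, -0.6, -1.5]
opening: 0.168
gripper_force: 50.0
shift [-1.065 -0.419  0.002] turn [ 0. -0. -0.] | pos [506.882  -2.921  85.302] F [ 0.485 -0.612 -1.473] t 12.425 open 0.1680621358046358 j [-0.009  0.373  2.004  0.     0.764 -0.044]
```

The flap snapped shut at a centre of about x=78, as expected. I'll creep on to find the disc.

In the tool's units: -3 mm is -0.0038, -2 mm is -0.0025.

```bash
echo '[[-0.0013,0,0,0,0,0],[-0.0025,0,0,0,0,0],[-0.0038,0,0,0,0,0]]' > m.json && python3 -m pendant m.json | grep -E 'pos|contact'
echo '[[-0.0013,0,0,0,0,0],[-0.0025,0,0,0,0,0]]' > m.json && python3 -m pendant m.json | grep -E 'pos|contact'
echo '[[-0.0013,0,0,0,0,0],[-0.0025,0,0,0,0,0]]' > m.json && python3 -m pendant m.json | grep -E 'pos|contact'
```

```text
ee_pos: [506.9, -6.0, 85.3]
contact_force: [-0.6, -0.5, -1.8]
ee_pos: [506.9, -7.9, 85.3]
contact_force: [0.4, -0.7, -2.4]
ee_pos: [507.1, -10.0, 85.3]
contact_force: [0.6, -0.1, -1.6]
```

In the tool's units: -2 mm is -0.0025, -1 mm is -0.0013.

```bash
echo '[[-0.0013,0,0,0,0,0],[-0.0025,0,0,0,0,0]]' > m.json && python3 -m pendant m.json | grep -E 'pos|contact'
echo '[[-0.0013,0,0,0,0,0],[-0.0025,0,0,0,0,0]]' > m.json && python3 -m pendant m.json | grep -E 'pos|contact'
echo '[[-0.0013,0,0,0,0,0],[-0.0025,0,0,0,0,0]]' > m.json && python3 -m pendant m.json | grep -E 'pos|contact'
```

```text
ee_pos: [507.1, -11.9, 85.3]
contact_force: [0.2, 0.7, -1.5]
ee_pos: [507.2, -13.9, 85.3]
contact_force: [-0.6, -0.5, -1.9]
ee_pos: [507.3, -15.9, 85.3]
contact_force: [-0.7, 0.6, -1.4]
```

In the tool's units: -2 mm is -0.0025, -1 mm is -0.0013.

```bash
for i in 1; do echo '[[-0.0013,0,0,0,0,0],[-0.0025,0,0,0,0,0]]' > m.json && python3 -m pendant m.json | grep -E 'pos|contact'; done
echo '[[-0.0013,0,0,0,0,0],[-0.0025,0,0,0,0,0]]' > m.json && python3 -m pendant m.json | grep -E 'pos|contact'
```

```text
ee_pos: [507.3, -17.9, 85.3]
contact_force: [-0.2, -0.1, -1.8]
ee_pos: [507.5, -19.9, 85.3]
contact_force: [0.9, -1.0, -2.1]
```

In the tool's units: -1 mm is -0.0013.

```bash
echo '[[-0.0013,0,0,0,0,0]]' > m.json && python3 -m pendant m.json | grep -E 'pos|contact'
echo '[[-0.0013,0,0,0,0,0]]' > m.json && python3 -m pendant m.json | grep -E 'pos|contact'
```

```text
ee_pos: [507.4, -20.9, 85.3]
contact_force: [0.4, 0.8, -1.8]
ee_pos: [507.5, -21.9, 85.3]
contact_force: [-0.3, -0.8, -0.8]
```

In the tool's units: -2 mm is -0.0025, -1 mm is -0.0013.

```bash
echo '[[-0.0013,0,0,0,0,0],[-0.0025,0,0,0,0,0]]' > m.json && python3 -m pendant m.json | grep -E 'pos|contact'
echo '[[-0.0013,0,0,0,0,0],[-0.0025,0,0,0,0,0]]' > m.json && python3 -m pendant m.json | grep -E 'pos|contact'
```

```text
ee_pos: [507.5, -23.9, 85.3]
contact_force: [0.2, 1.3, -2.2]
ee_pos: [507.6, -25.9, 85.3]
contact_force: [-0.2, -0.7, -1.4]
```

In the tool's units: -2 mm is -0.0025, -1 mm is -0.0013.

```bash
echo '[[-0.0013,0,0,0,0,0],[-0.0025,0,0,0,0,0]]' > m.json && python3 -m pendant m.json | grep -E 'pos|contact'
echo '[[-0.0013,0,0,0,0,0],[-0.0025,0,0,0,0,0]]' > m.json && python3 -m pendant m.json | grep -E 'pos|contact'
```

```text
ee_pos: [507.7, -27.9, 85.3]
contact_force: [-0.4, 0.8, -2.1]
ee_pos: [507.8, -29.9, 85.3]
contact_force: [-0.7, -0.4, -2.9]
```

In the tool's units: -2 mm is -0.0025, -1 mm is -0.0013.

```bash
echo '[[-0.0013,0,0,0,0,0],[-0.0025,0,0,0,0,0]]' > m.json && python3 -m pendant m.json | grep -E 'pos|contact'
echo '[[-0.0013,0,0,0,0,0],[-0.0025,0,0,0,0,0]]' > m.json && python3 -m pendant m.json | grep -E 'pos|contact'
```

```text
ee_pos: [507.8, -31.9, 85.3]
contact_force: [0.5, 0.2, -2.3]
ee_pos: [507.9, -33.9, 85.3]
contact_force: [-0.2, -0.2, -1.4]
```

```bash
echo '[[-0.0013,0,0,0,0,0],[-0.0025,0,0,0,0,0]]' > m.json && python3 -m pendant m.json | grep -E 'pos|contact'
echo '[[-0.0013,0,0,0,0,0],[-0.0013,0,0,0,0,0]]' > m.json && python3 -m pendant m.json | grep -E 'pos|contact'
```

```text
ee_pos: [508.0, -35.9, 85.3]
contact_force: [-0.1, -0.2, -1.0]
ee_pos: [508.0, -36.9, 85.3]
contact_force: [-0.1, 0.2, -1.2]
```

In the tool's units: -1 mm is -0.0013.

```bash
echo '[[-0.0013,0,0,0,0,0],[-0.0013,0,0,0,0,0]]' > m.json && python3 -m pendant m.json | grep -E 'pos|contact'
echo '[[-0.0013,0,0,0,0,0],[-0.0013,0,0,0,0,0]]' > m.json && python3 -m pendant m.json | grep -E 'pos|contact'
```

```text
ee_pos: [508.0, -37.4, 85.3]
contact_force: [0.5, 5.2, -0.9]
ee_pos: [508.0, -38.2, 85.3]
contact_force: [0.1, 7.0, 0.1]
```

In the tool's units: -1 mm is -0.0013.

```bash
echo '[[-0.0013,0,0,0,0,0],[-0.0013,0,0,0,0,0]]' > m.json && python3 -m pendant m.json | grep -E 'pos|ori|contact'
echo '[[-0.0006,0,0,0,0,0],[-0.0006,0,0,0,0,0]]' > m.json && python3 -m pendant m.json | grep -E 'pos|contact'
```

```text
ee_pos: [508.1, -39.0, 85.3]
orientation: [0.695, 0.719, 0.0, -0.001]
contact_force: [-1.0, 8.8, -1.0]
ee_pos: [508.1, -39.3, 85.3]
contact_force: [0.1, 9.9, -0.4]
```

In the tool's units: -1 mm is -0.0013.

```bash
echo '[[-0.0013,0,0,0,0,0],[-0.0013,0,0,0,0,0]]' > m.json && python3 -m pendant m.json | grep -E 'pos|contact'
echo '[[0,0,0,0,0,0],[0,0,0,0,0,0]]' > m.json && python3 -m pendant m.json | grep -E 'pos|contact'
```

```text
ee_pos: [508.1, -40.0, 85.3]
contact_force: [0.3, 11.0, -0.5]
ee_pos: [508.1, -40.0, 85.3]
contact_force: [-0.3, 10.8, 1.1]
```

```bash
echo '[[-0.001,0,0,0,0,0],[-0.001,0,0,0,0,0],[-0.001,0,0,0,0,0]]' > m.json && python3 -m pendant m.json | grep -E 'pos|contact'
echo '[[0,0,0,0,0,0],[0,0,0,0,0,0]]' > m.json && python3 -m pendant m.json | grep -E 'pos|contact'
```

```text
ee_pos: [508.1, -40.6, 85.4]
contact_force: [0.3, 12.9, 0.8]
ee_pos: [508.1, -40.6, 85.3]
contact_force: [-0.2, 12.6, 1.1]
```

In the tool's units: 4 mm is 0.005, 3 mm is 0.0038.

```bash
echo '[[0,0,0,0,0,0],[0,0,0,0,0,0],[0,0,0,0,0,0],[0,0,0,0,0,0],[0,0,0,0,0,0],[0,0,0,0,0,0],[0,0,0,0,0,0],[0,0,0,0,0,0]]' > m.json && python3 -m pendant m.json | grep -E 'time|pos|contact|ori'
echo '[[0.0013,0,0,0,0,0],[0.0025,0,0,0,0,0],[0.0038,0,0,0,0,0],[0.005,0,0,0,0,0],[0.005,0,0,0,0,0]]' > m.json && python3 -m pendant m.json | grep -E 'pos|contact|ori'
```

```text
time_s: 19.92
ee_pos: [508.1, -40.6, 85.4]
orientation: [0.695, 0.719, 0.001, -0.001]
contact_force: [-0.1, 13.2, -0.6]
ee_pos: [508.1, -38.4, 85.3]
orientation: [0.695, 0.719, -0.0, 0.0]
contact_force: [-0.0, 1.3, -1.6]
```

In the tool's units: 0.5 mm is 0.0006, 0.4 mm is 0.0005.

```bash
echo '[[0.0006,0,0.0005,0,0,0],[0.0006,0,0.0005,0,0,0]]' > m.json && python3 -m pendant m.json | grep -E 'pos|contact'
echo '[[0,0,0.0005,0,0,0],[0,0,0.0005,0,0,0]]' > m.json && python3 -m pendant m.json | grep -E 'pos|contact'
echo '[[0,0,0,0,0,0],[0,0,0,0,0,0],[0,0,0,0,0,0],[0,0,0,0,0,0]]' > m.json && python3 -m pendant m.json 0.45 | grep -E 'pos|contact|open'
echo '[[0,0,-0.0125,0,0,0],[0,0,-0.0375,0,0,0],[0,0,-0.075,0,0,0],[0,0,-0.125,0,0,0],[0,0,-0.1875,0,0,0],[0,0,-0.2375,0,0,0],[0,0,-0.2375,0,0,0]]' > m.json && python3 -m pendant m.json | grep -E 'time|pos|contact'
```

```text
ee_pos: [508.0, -37.7, 84.9]
contact_force: [0.1, -0.1, -1.6]
ee_pos: [508.0, -37.7, 84.5]
contact_force: [-0.7, -0.5, -1.9]
ee_pos: [508.0, -37.7, 84.5]
contact_force: [-0.5, 0.2, 0.6]
opening: 0.45
time_s: 22.42
ee_pos: [509.8, -37.8, 278.4]
contact_force: [-0.8, -0.7, -0.5]
```

Released and raised. I'll move the arm sideways out of view and look.

In the tool's units: -310 mm is -0.3875, -255 mm is -0.3188.

```bash
echo '[[-0.05,0,-0.0125,0,0,0],[-0.1125,0,-0.025,0,0,0],[-0.1813,0,-0.025,0,0,0],[-0.25,0,-0.025,0,0,0],[-0.3188,0,-0.025,0,0,0],[-0.3875,0,-0.025,0,0,0],[-0.3875,0,-0.025,0,0,0]]' > m.json && python3 -m pendant m.json | grep -E 'time|pos|contact'
python3 - <<'E'
from h import *
o=[]
for n,(a,b,c,d) in(('side',(150,240,150,310)),('top',(135,225,155,315))):
    im=cams.read_camera(n)[:,:,::-1]; cv2.imwrite(f'pics/{n}2.png',im); o.append(cv2.resize(im[a:b,c:d],(530,298),interpolation=cv2.INTER_CUBIC))
cv2.imwrite('pics/g3.png',np.vstack(o))
E
```

```text
time_s: 23.3
ee_pos: [518.0, -350.4, 293.0]
contact_force: [0.2, 0.7, -0.3]
```

View pics/g3.png

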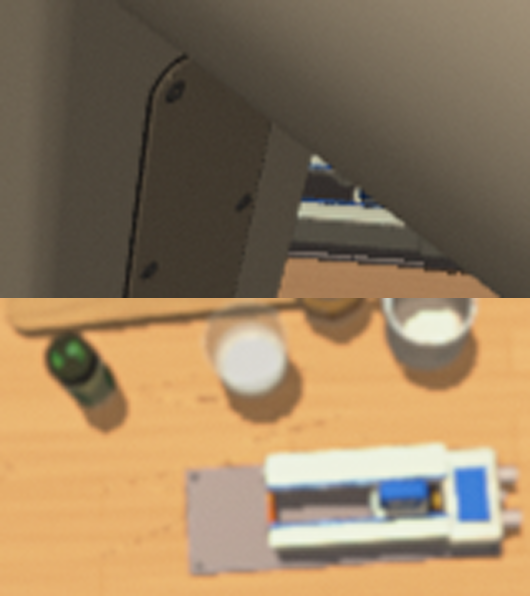

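The top view shows the cartridge upright in the pocket at about (405,497), next to the nozzle. The orange flap is back across the mouth at (271,508), and the bystanders in view (jar and tumbler) have not moved. The arm is clear, so I'm handing in.

```bash
python3 -c "
from plant import arm
print(arm.hand_in())"
```

```text
the job is handed in; nothing more can be done
None
```

The cartridge stands in the bay, pressed on the nozzle at about 13 N for over a second and then released; the flap is shut behind it, nothing else was touched, and the job was handed in at about 23 s.

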